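# Hold the bulldog clip open over the price card

### The job

Squeeze the bulldog clip open on the small display card, lift it off and take it over to the large display card. Hold it there wide open astride the middle of the large card's top edge, one jaw well down in front and one behind with neither touching the card, so that I can slide a new price sheet in under it. Go gently: do not press on the large card, leave both cards standing where they are and everything else alone; finish still holding the clip open like that.

Things in the scene. Friction and masses are not known exactly. Their poses are not given: they have to be found in the camera images.
- clip: Plain steel bulldog clip, two sheet-steel levers on a spring barrel: 75 mm tall, 64 mm wide, about 75 g. Origin: middle of the barrel (pivot). z: up to the handles; y: along barrel and lips; x: squeezing direction, across the card. It starts biting the small card's top edge, handles up, lips 9 mm below the edge, origin 27 mm above it. Squeeze the handles together along x and the jaws open.
- clip_handles (a point): Point between the two handles, 28 mm above the clip's origin, to pinch about (axes as the clip). Handles 40 mm wide along y lean out, with rolled ends 5 mm thick, 34 mm above the origin: 45 mm over their outsides on the small card; fully squeezed 23 mm, upright, ends 38 mm above. As they swing upright the clip may sink some 10 mm between the fingers; let go and it springs shut
- jaw_front (a joint): Angle of the front lever (-x side of the clip) about the barrel, rad: 0 biting the 4 mm card, -0.055 shut on nothing, 0.30 fully squeezed, at a stop. The spring: 0.14 N m at 0, 0.29 N m at 0.30, so about 8 N on each handle end holds it fully open.
- jaw_back (a joint): The same for the back lever (on the +x side of the clip).
- front_lip (a point): Middle of the gripping face of the front jaw lip, 36 mm below the clip origin (lip is a 4 mm roll, lowest point 38 mm below); 4 mm from the other lip when biting the card, 25 mm when fully squeezed. A card edge can go in about 28 mm past the lips before it meets the barrel (8 mm thick).
- back_lip (a point): Middle of the gripping face of the back jaw's lip.
- small_card: Small display card: a white rigid card 4 mm thick, 148 mm wide, upright in a 20 mm tall aluminium channel on a dark steel foot 80 x 120 x 8 mm; top edge 115 mm above the counter; 0.8 kg, stands loose. Origin: centre of the foot's underside. x: normal to the card, y: along its width, z: up.
- small_card_top (a point): Middle of the small card's top edge (at its top, mid thickness), axes as the small card.
- large_card: Large display card: the same make, 4 mm thick, 210 mm wide, foot 100 x 170 x 8 mm, top edge 158 mm above the counter; 1.3 kg, stands loose. Origin: centre of the foot's underside. x: normal to the card, y: along its width, z: up. The clip goes astride the middle of its top edge.
- large_card_top (a point): Middle of the large card's top edge (at its top, mid thickness), axes as the large card.
- ball_valve: Brass ball valve lying on the counter, 100 x 34 x 50 mm, origin at its underside. Leave alone.
- tape_roll: Roll of thread tape lying flat, 57 mm across, 14 mm high. Leave alone.
- carton: Small cardboard carton 90 x 70 x 55 mm. Leave alone.
- elbow: Copper pipe elbow, about 54 x 54 x 32 mm, lying on the counter. Leave alone.
- tape_measure: Grey tape measure 66 x 36 x 63 mm. Leave alone.
- glue_bottle: Grey bottle of pipe cement, 56 mm across, 125 mm tall. Leave alone.
- pen_pot: Black pen pot, 72 mm across, 90 mm tall, with pens to about 140 mm. Leave alone.
There are look-alikes about, which are no part of the job. What is shaped like the small_card but pink or purple is not meant.

How it is judged:
On the way, in this order (a step that is already met when the one before it is completed fails the run):
1. the clip is squeezed open while still astride the small card (distance between front_lip and back_lip above 0.013 m and contact force between the fingers and clip above 1 N and z of each of front_lip, back_lip in the frame of small_card_top below 0 m), for 0.1 s.
2. the open clip is lifted clear of the small card (distance between front_lip and back_lip above 0.013 m and contact force between the fingers and clip above 1 N and z of each of front_lip, back_lip in the frame of small_card_top above 0.008 m), for 0.1 s.
At the end, for the whole second after the job is handed in: Fingers hold the still clip with lips 13 mm or more apart, one each side of the large card, 1.5 mm clear of it, 6 mm or more below its top edge, within 25 mm of its middle, square within 0.2 rad, not touching the card (0.3 N). Both cards upright, moved under 15 mm (large) and 25 mm (small) (distance between front_lip and back_lip above 0.013 m and contact force between the fingers and clip above 1 N and ((x of front_lip in the frame of large_card_top below -0.0035 m and x of back_lip in the frame of large_card_top above 0.0035 m) or (x of back_lip in the frame of large_card_top below -0.0035 m and x of front_lip in the frame of large_card_top above 0.0035 m)) and z of each of front_lip, back_lip in the frame of large_card_top below -0.006 m and y of front_lip in the frame of large_card_top between -0.025 and 0.025 m and y of back_lip in the frame of large_card_top between -0.025 and 0.025 m and angle between the x axis of clip and the x axis of large_card, either way round below 0.2 rad and contact force between each of clip, the fingers and large_card below 0.3 N and linear speed of clip below 0.03 m/s and angle between each of large_card, small_card's own z axis and vertical below 0.05 rad and distance of large_card from where it was at the start of the episode below 0.015 m and distance of small_card from where it was at the start of the episode below 0.025 m); the arm keeps its last pose, push and grip.
It fails at once if the large card was pressed with more than 5 N (contact force between any of clip, the fingers, the arm and large_card above 5 N).
It fails at once if a card was tipped, lifted or shoved out of its place (distance of small_card from where it was at the start of the episode above 0.03 m or distance of large_card from where it was at the start of the episode above 0.02 m or angle between any of small_card, large_card's own z axis and vertical above 0.2 rad).
It fails at once if one of the other things was disturbed (distance of any of ball_valve, tape_roll, carton, elbow, tape_measure, glue_bottle, pen_pot from where it was at the start of the episode above 0.02 m).
It also fails if it takes over 38 s, if anything falls off the work surface, if the arm or the gripper's body presses on something with over 40 N, if the wrist force passes 120 N, or if a joint passes its speed limit or range.

### The arm

A 6-joint arm with a two-finger parallel gripper is mounted at the origin on the work surface. World frame = base frame: x ahead of the robot, y to its left, z up, the work surface at z = 0. Lengths are in m, angles in rad, forces in N, time in s.
With the tool pointing down it reaches from about 0.375 to 0.9 m from the base axis. Payload 3.1 kg.
Tool frame: the origin (TCP) lies midway between the tips of the shut fingers; the grasp point (between the pads) lies 19 mm behind it; z points along the fingers, x is the direction in which the jaws open and shut, and the axes are right-handed (so a half turn about z gives the same grasp; the last joint's range is limited). The gripper opens to 87 mm and grips with 3 to 60 N. Pads are 19 mm wide; open, the fingers measure 117 mm over their backs; the gripper's body (75 mm by 190 mm) begins 51 mm behind the grasp point.
Start: joints at [-1.494, 0.527, 1.433, -0, 1.181, -0.178], TCP at [0.158, -0.605, 0.223] pointing down, gripper open.
Joint ranges: [-3.08, 3.08], [-0.75, 2.2], [0.22, 2.44], [-1.43, 4.57], [0, 2.65], [-2.85, 2.85]. Speed limits (rad/s): [2.79, 2.79, 3.14, 3.14, 3.14, 3.14].

### API

Orientations are given as a unit quaternion [x, y, z, w].
In Python, from rig import * gives the robot as it stands.
- The arm moves only by the tool drive_tool, never from a script. Its argument "plan" is a list of rows, each an object with "offset": the shift along the tool's x, y, z in cm, a list of three; "delta_rot": the turn, a rotation vector about the tool's x, y, z in degrees, a list of three; "jaw": the finger opening in cm, from 0 to 8.7. In form: [{"offset": [dx, dy, dz], "delta_rot": [wx, wy, wz], "jaw": jaw}, ...]. A call has exactly 8 rows; each row is the pose to reach, as a shift and turn from the pose commanded when the call began, along the tool's axes at that moment; what a row does not reach only later rows make up. A row lasts 1/12 s, in which the tool goes at most 41.7 mm and 7.16 degrees, less where a joint would pass 70% of its speed; a pose out of reach is approached as far as the arm can. A call with a gripper value outside its range is refused whole. The fingers move at their own pace and stop on an object; "squeeze" is the grip in N (left out, the last holds). Time passes only in rows, so rows that repeat a pose let the fingers close, or fill a call up. It gives the time, the measured TCP pose, the force and the opening at its end, in the units of the state.
- get_obs(): the state, without advancing time (a new reading comes with each control period).
- camera(name): name is "side" or "top"; returns the picture (400x640x3 uint8, red, green, blue); there is no depth.
- calibration(name): a dict with "K" (3x3 intrinsics, pixels), "pose" (4x4, takes a point from camera to world coordinates). Camera axes: x right, y down, z forward; pixel columns grow to the right and rows downward; lengths in m; the calibration is good to about 2 mm. A picture is of the moment at which its call begins. calibration takes no time and is no camera call.
- hand_in(): hands the job in, once; it reports no verdict.
The state is a dict: "time": time; "q": joint angles; "joint_velocities": joint speeds; "joint_torque": joint torques, N m; "position": TCP position; "tool_rot": TCP orientation; "ft_force": force on the tool from outside, world axes, zero at the start; "moment": the same for the moment, N m; "grip_width": finger opening in m.
Only numpy, scipy, OpenCV 4.12 (cv2) and the standard library are available. Lean on these libraries where they do the work, as an engineer would, in place of code of your own. Each camera call takes 0.05 s, during which the arm holds its last target.

## Working session

There is one attempt and no reset: what is moved stays moved. The work goes in short steps, Python scripts to look and compute and a tool call to move; the robot and the scene stay as the last step left them, time stands still between calls to the robot, and variables do not carry over. Pictures are saved under pics/ and viewed, and the job is handed in when it is done.

Besides the shell and the picture viewer there is one more tool, called after "Emit:" in YAML: its name, and indented under it one key for each argument. drive_tool: Moves the arm, as the interface text tells. Its arguments: {"type":"object","properties":{"plan":{"type":"array","items":{"type":"object","properties":{"offset":{"type":"array","items":{"type":"number"}},"delta_rot":{"type":"array","items":{"type":"number"}},"jaw":{"type":"number"}}}},"squeeze":{"type":"number"}},"required":["plan"]}

```bash
mkdir -p pics; ls; python3 - <<'E'
from rig import *
import cv2
for n in("side","top"):
    im=camera(n); cv2.imwrite(f"pics/{n}0.png",im[:,:,::-1]); c=calibration(n); print(n,c["K"],c["pose"])
print(get_obs())
E
```

```text
pics
side [[389.54430923   0.         315.10420009]
 [  0.         389.54430923 199.47992087]
 [  0.           0.           1.        ]] [[ 0.98861555 -0.12187187  0.08824141  0.48214382]
 [-0.14934336 -0.72336146  0.67412518 -0.63019658]
 [-0.01832647 -0.67962891 -0.73332714  0.88922334]
 [ 0.          0.          0.          1.        ]]
top [[423.03625635   0.         319.10740051]
 [  0.         423.03625635 201.57151761]
 [  0.           0.           1.        ]] [[-0.01197293 -0.99905323  0.04182458  0.5404213 ]
 [-0.99991464  0.01218108  0.00472554  0.10173099]
 [-0.00523053 -0.04176444 -0.99911379  1.31617268]
 [ 0.          0.          0.          1.        ]]
{'time': 0.1, 'q': array([-1.49350143e+00,  5.28365791e-01,  1.43376548e+00, -2.27647403e-05,
        1.18141056e+00, -1.78472269e-01]), 'joint_velocities': array([ 0.00142067, -0.00102338, -0.00380978,  0.00030066, -0.00068384,
       -0.00062834]), 'joint_torque': array([-2.19989870e-04, -4.40983593e+01, -1.77150106e+01,  6.35708473e-02,
        5.34172053e-02, -3.79485004e-05]), 'position': array([ 0.15810458, -0.60399101,  0.22167681]), 'tool_rot': array([ 7.91515913e-01, -6.11147781e-01, -6.61215721e-04, -7.16043750e-04]), 'ft_force': array([-0.79968952,  0.47451352,  0.52303382]), 'moment': array([0.00755382, 0.05312367, 0.03392087]), 'grip_width': 0.08717211765495606}
```

View pics/side0.png

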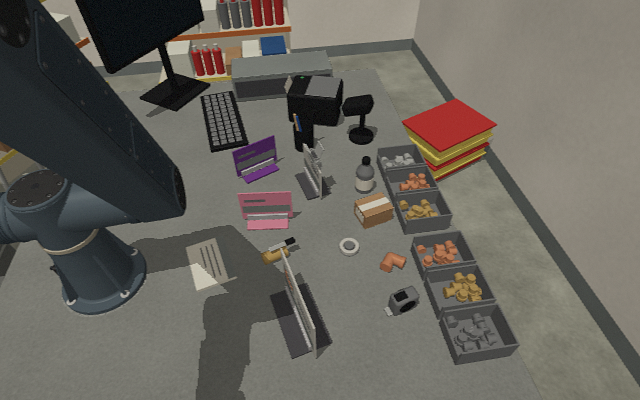

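View pics/top0.png

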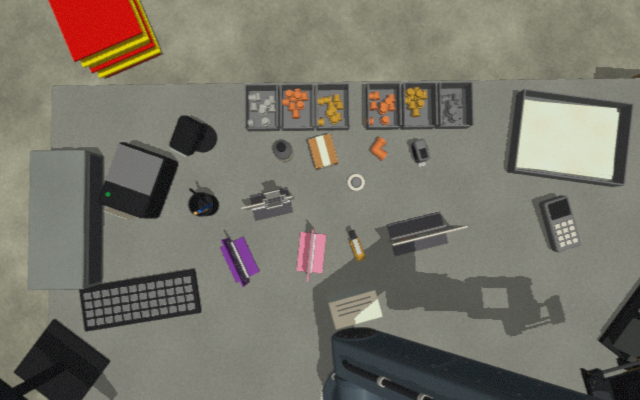

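The small card carrying the clip is near top (268,200) and side (312,175). The large card is at top (427,235) and side (300,310). I'll zoom in on both.

```bash
python3 - <<'E'
import cv2, numpy as np
t=cv2.imread("pics/top0.png"); s=cv2.imread("pics/side0.png")
def crop(im,x0,y0,x1,y1,k):
    return cv2.resize(im[y0:y1,x0:x1],None,fx=k,fy=k,interpolation=cv2.INTER_CUBIC)
cv2.imwrite("pics/z1.png",np.vstack([np.hstack([crop(t,235,170,305,230,5),crop(s,290,135,340,205,5)[:300]]),]))
cv2.imwrite("pics/z2.png",np.hstack([crop(t,375,200,475,265,4),crop(s,260,240,340,360,4)[:480]][:1]))
cv2.imwrite("pics/z3.png",crop(s,260,240,340,360,5))
cv2.imwrite("pics/z4.png",crop(s,290,135,340,205,8))
E
```

```text
(no output)
```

View pics/z1.png

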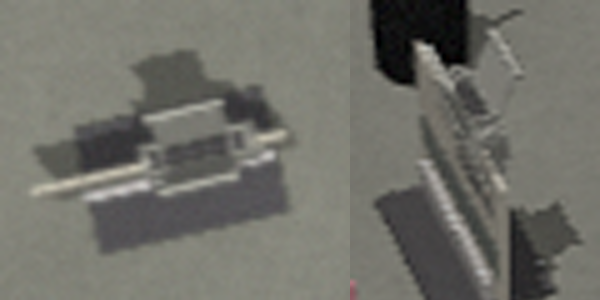

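View pics/z2.png

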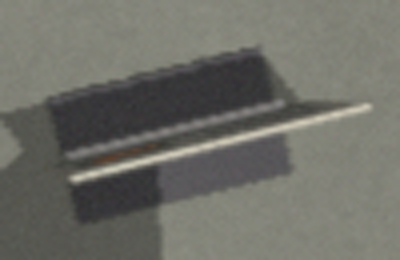

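View pics/z3.png

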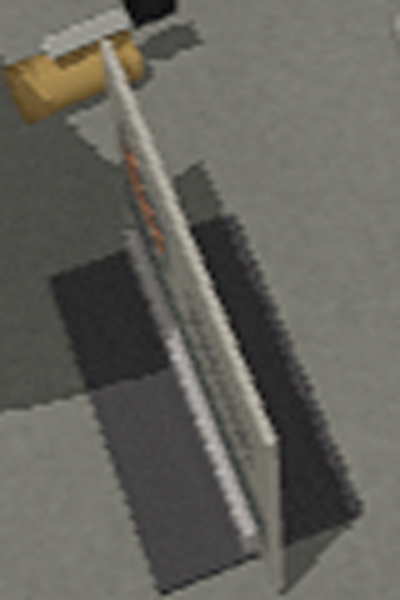

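View pics/z4.png

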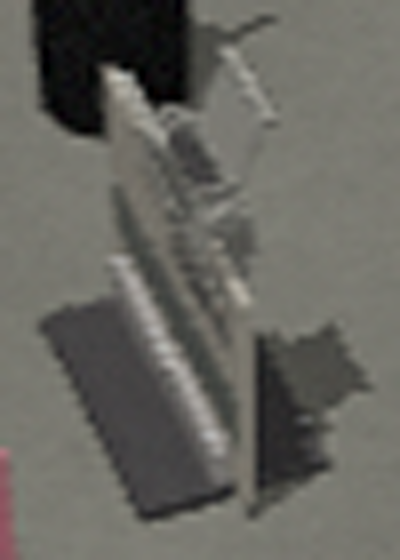

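```bash
cat > h.py <<'E'
import numpy as np
from rig import *
C={n:calibration(n) for n in("side","top")}
def ray(n,p):
    K,P=C[n]["K"],C[n]["pose"]; d=P[:3,:3]@np.linalg.solve(K,[p[0],p[1],1]); return P[:3,3],d
def onz(n,p,z):
    o,d=ray(n,p); return o+d*(z-o[2])/d[2]
def proj(n,X):
    K,P=C[n]["K"],C[n]["pose"]; c=P[:3,:3].T@(np.asarray(X,float)-P[:3,3]); u=K@c; return u[:2]/u[2]
def tri(p,q):
    A=[];b=[]
    for n,x in(("top",p),("side",q)):
        o,d=ray(n,x); d/=np.linalg.norm(d); M=np.eye(3)-np.outer(d,d); A.append(M);b.append(M@o)
    A=np.vstack(A);b=np.hstack(b); X=np.linalg.lstsq(A,b,rcond=None)[0]; return X,np.linalg.norm(A@X-b)
E
python3 - <<'E'
from h import *
np.set_printoptions(precision=4,suppress=True)
def pr(name,t,s,z):
    T=[onz("top",p,z) for p in t]; S=[onz("side",p,z) for p in s]
    for l,Q in(("top",T),("side",S)):
        d=Q[1]-Q[0]; print(name,l,Q[0],Q[1],"mid",(Q[0]+Q[1])/2,"len",np.linalg.norm(d),"ang",np.degrees(np.arctan2(d[1],d[0])))
    print(tri(t[0],s[0]),tri(t[1],s[1]))
pr("large",[(393,244.5),(467.5,226.8)],[(281,248.4),(314,328)],.158)
pr("small",[(241.4,208.4),(292.6,197)],[(304.75,144),(320,171.9)],.115)
for a,b in(((147,120),(222,103)),((160,192),(240,175))):
    Q=[onz("top",(p[0]/5+235,p[1]/5+170),.176) for p in(a,b)];d=Q[1]-Q[0];print("handle",Q,(Q[0]+Q[1])/2,np.linalg.norm(d),np.degrees(np.arctan2(d[1],d[0])))
E
```

```text
large top [ 0.4693 -0.0928  0.158 ] [ 0.5151 -0.2968  0.158 ] mid [ 0.4922 -0.1948  0.158 ] len 0.2090635083754189 ang -77.35827330866513
large side [ 0.47   -0.0965  0.158 ] [ 0.5167 -0.2973  0.158 ] mid [ 0.4933 -0.1969  0.158 ] len 0.20618103043382796 ang -76.90122060402618
(array([ 0.4695, -0.0935,  0.154 ]), np.float64(0.0005754829264920295)) (array([ 0.5159, -0.297 ,  0.1575]), np.float64(0.0011613446043433578))
small top [0.574  0.3285 0.115 ] [0.6046 0.1826 0.115 ] mid [0.5893 0.2556 0.115 ] len 0.14907890895473647 ang -78.12949421312034
small side [0.5787 0.3206 0.115 ] [0.6056 0.187  0.115 ] mid [0.5921 0.2538 0.115 ] len 0.13632050752795716 ang -78.61979110595652
(array([0.5769, 0.3296, 0.1078]), np.float64(0.0038467012496009425)) (array([0.6046, 0.1823, 0.1194]), np.float64(0.0003475105872022039))
handle [array([0.6104, 0.2547, 0.176 ]), array([0.6191, 0.214 , 0.176 ])] [0.6148 0.2344 0.176 ] 0.04153531437205853 -77.90513971871835
handle [array([0.5714, 0.2479, 0.176 ]), array([0.5801, 0.2046, 0.176 ])] [0.5758 0.2263 0.176 ] 0.04411095327633074 -78.68908826409293
```

```bash
cat > go.py <<'E'
import sys
from h import *
from scipy.spatial.transform import Rotation as R
# target x y z, yaw of tool x (deg); prints offset (cm), rotvec (deg) from measured pose
x,y,z,a=map(float,sys.argv[1:5]); o=get_obs()
Rc=R.from_quat(o["tool_rot"]); a=np.radians(a)
Rt=R.from_matrix(np.array([[np.cos(a),np.sin(a),0],[np.sin(a),-np.cos(a),0],[0,0,-1]]))
np.set_printoptions(precision=3,suppress=True)
print("t",o["time"],"pos",o["position"],"q",o["q"],"F",o["ft_force"],"w",o["grip_width"])
print("offset",100*Rc.inv().apply(np.array([x,y,z])-o["position"]),"rot",np.degrees((Rc.inv()*Rt).as_rotvec()))
E
python3 go.py .595 .230 .27 11.7
```

```text
t 0.1 pos [ 0.158 -0.604  0.222] q [-1.494  0.528  1.434 -0.     1.181 -0.178] F [-0.8    0.475  0.523] w 0.08717211765495606
offset [-69.642 -63.369  -4.678] rot [ -0.099   0.074 -87.045]
```

Emit:
drive_tool:
  plan:
    - {"offset":[-1,-1,-0.7],"delta_rot":[0,0,-2],"jaw":8.7}
    - {"offset":[-3,-2.7,-2],"delta_rot":[0,0,-5],"jaw":8.7}
    - {"offset":[-5.5,-5,-3],"delta_rot":[0,0,-9],"jaw":8.7}
    - {"offset":[-8.2,-7.5,-4],"delta_rot":[0,0,-13],"jaw":8.7}
    - {"offset":[-11,-10,-4.7],"delta_rot":[0,0,-17],"jaw":8.7}
    - {"offset":[-13.8,-12.6,-4.7],"delta_rot":[0,0,-21],"jaw":8.7}
    - {"offset":[-16.5,-15,-4.7],"delta_rot":[0,0,-25],"jaw":8.7}
    - {"offset":[-19.3,-17.5,-4.7],"delta_rot":[0,0,-29],"jaw":8.7}
  squeeze: 20

```text
time: 0.77
position: [0.2792, -0.3709, 0.2701]
tool_rot: [0.92, -0.391, 0.0, -0.0]
ft_force: [0.6, -0.1, -0.7]
grip_width: 0.0867
```

```bash
python3 go.py .595 .230 .27 11.7
```

```text
t 0.7667 pos [ 0.279 -0.371  0.27 ] q [-1.167  0.247  1.76   0.     1.135 -0.363] F [ 0.643 -0.137 -0.706] w 0.08667760476650442
offset [-21.368 -64.433   0.015] rot [ -0.004  -0.025 -57.772]
```

Emit:
drive_tool:
  plan:
    - {"offset":[-1.1,-3.3,0],"delta_rot":[0,0,-4],"jaw":8.7}
    - {"offset":[-2.2,-6.6,0],"delta_rot":[0,0,-8],"jaw":8.7}
    - {"offset":[-3.4,-10.1,0],"delta_rot":[0,0,-12],"jaw":8.7}
    - {"offset":[-4.6,-13.7,0],"delta_rot":[0,0,-16],"jaw":8.7}
    - {"offset":[-5.7,-17.2,0],"delta_rot":[0,0,-20],"jaw":8.7}
    - {"offset":[-6.9,-20.7,0],"delta_rot":[0,0,-24],"jaw":8.7}
    - {"offset":[-8.1,-24.3,0],"delta_rot":[0,0,-28],"jaw":8.7}
    - {"offset":[-9.3,-28,0],"delta_rot":[0,0,-32],"jaw":8.7}

```text
time: 1.43
position: [0.4168, -0.1104, 0.27]
tool_rot: [0.992, -0.122, 0.0, -0.0]
ft_force: [0.2, -0.9, 1.4]
grip_width: 0.0874
```

```bash
python3 go.py .595 .230 .27 11.7
```

```text
t 1.4333 pos [ 0.417 -0.11   0.27 ] q [-0.519  0.198  1.83   0.     1.113 -0.274] F [ 0.199 -0.932  1.386] w 0.087405057352918
offset [  9.021 -37.349   0.003] rot [ -0.009  -0.005 -25.761]
```

Emit:
drive_tool:
  plan:
    - {"offset":[0.9,-3.5,0],"delta_rot":[0,0,-3.5],"jaw":8.7}
    - {"offset":[1.7,-7,0],"delta_rot":[0,0,-7],"jaw":8.7}
    - {"offset":[2.5,-10.5,0],"delta_rot":[0,0,-10.5],"jaw":8.7}
    - {"offset":[3.4,-14,0],"delta_rot":[0,0,-14],"jaw":8.7}
    - {"offset":[4.2,-17.5,0],"delta_rot":[0,0,-17.5],"jaw":8.7}
    - {"offset":[5,-21,0],"delta_rot":[0,0,-20.5],"jaw":8.7}
    - {"offset":[5.9,-24.5,0],"delta_rot":[0,0,-23.5],"jaw":8.7}
    - {"offset":[6.6,-27.5,0],"delta_rot":[0,0,-25.8],"jaw":8.7}

```text
time: 2.1
position: [0.5488, 0.14, 0.2699]
tool_rot: [0.995, 0.103, 0.0, -0.0]
ft_force: [0.8, 0.2, 0.9]
grip_width: 0.0874
```

```bash
python3 go.py .595 .230 .27 11.7; python3 - <<'E'
from h import *
import cv2
for n in("side","top"):
    im=camera(n); cv2.imwrite(f"pics/{n}1.png",im[:,:,::-1])
s=cv2.imread("pics/side1.png");cv2.imwrite("pics/s1z.png",cv2.resize(s[40:240,200:440],None,fx=3,fy=3,interpolation=cv2.INTER_CUBIC))
E
```

```text
t 2.1 pos [0.549 0.14  0.27 ] q [ 0.052  0.395  1.525  0.001  1.221 -0.153] F [0.815 0.154 0.856] w 0.08739826171596556
offset [ 6.356 -7.865 -0.002] rot [-0.035 -0.01   0.066]
```

View pics/s1z.png

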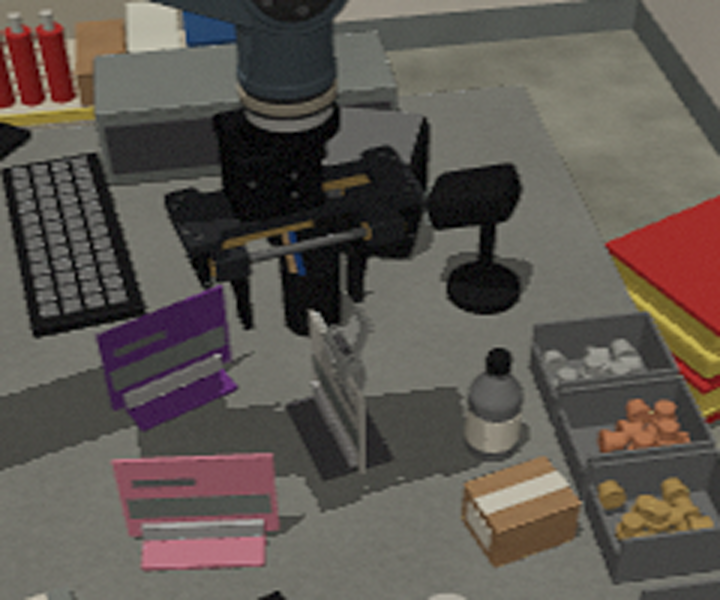

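The gripper is now above and short of the small card, with its fingers squared to the card. Next I'll centre it over the clip.

Emit:
drive_tool:
  plan:
    - {"offset":[1.2,-1.5,0],"delta_rot":[0,0,0],"jaw":8.7}
    - {"offset":[2.5,-3.2,0],"delta_rot":[0,0,0],"jaw":8.7}
    - {"offset":[3.8,-4.8,0],"delta_rot":[0,0,0],"jaw":8.7}
    - {"offset":[5,-6.2,1],"delta_rot":[0,0,0],"jaw":8.7}
    - {"offset":[5.8,-7.2,2.5],"delta_rot":[0,0,0],"jaw":8.7}
    - {"offset":[6.3,-7.8,4],"delta_rot":[0,0,0],"jaw":8.7}
    - {"offset":[6.36,-7.87,5],"delta_rot":[0,0,0],"jaw":8.7}
    - {"offset":[6.36,-7.87,5.5],"delta_rot":[0,0,0],"jaw":8.7}

```text
time: 2.87
position: [0.5938, 0.2262, 0.2123]
tool_rot: [0.995, 0.1, -0.002, 0.0]
ft_force: [-0.2, 0.1, -0.6]
grip_width: 0.087
```

```bash
python3 go.py .595 .230 .151 11.7; python3 - <<'E'
from h import *
import cv2
for n in("side","top"):
    im=camera(n); cv2.imwrite(f"pics/{n}2.png",im[:,:,::-1])
s=cv2.imread("pics/side2.png");cv2.imwrite("pics/s2z.png",cv2.resize(s[90:210,260:380],None,fx=5,fy=5,interpolation=cv2.INTER_CUBIC))
E
```

```text
t 2.8667 pos [0.594 0.226 0.212] q [ 0.189  0.555  1.412 -0.     1.18  -0.012] F [-0.223  0.147 -0.566] w 0.08702901646166313
offset [ 0.223 -0.352  6.125] rot [ 0.022  0.28  -0.204]
```

View pics/s2z.png

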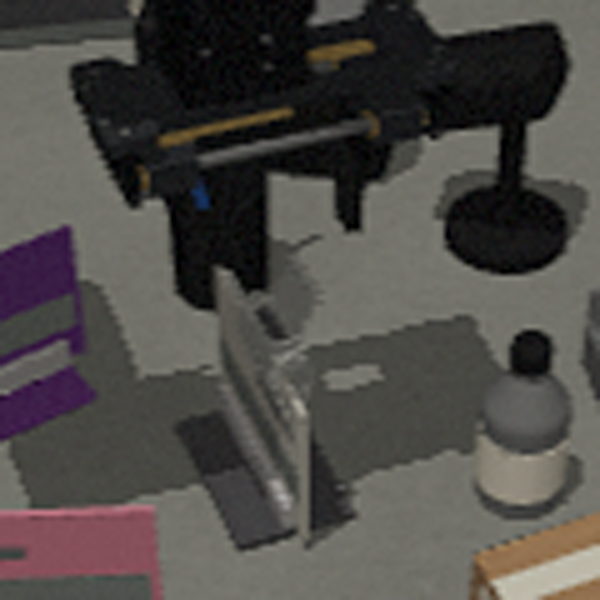

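```bash
python3 go.py .5953 .230 .151 11.7
```

```text
t 2.9667 pos [0.594 0.226 0.213] q [ 0.188  0.554  1.411 -0.     1.181 -0.012] F [-0.125 -0.951 -0.289] w 0.08699187834037826
offset [ 0.213 -0.398  6.211] rot [ 0.02   0.232 -0.263]
```

Emit:
drive_tool:
  plan:
    - {"offset":[0.1,-0.2,0],"delta_rot":[0,0,0],"jaw":8.7}
    - {"offset":[0.2,-0.4,0],"delta_rot":[0,0.1,-0.2],"jaw":8.7}
    - {"offset":[0.2,-0.4,0.5],"delta_rot":[0,0.2,-0.2],"jaw":8.7}
    - {"offset":[0.2,-0.4,1.2],"delta_rot":[0,0.2,-0.2],"jaw":8.7}
    - {"offset":[0.2,-0.4,2],"delta_rot":[0,0.2,-0.2],"jaw":8.7}
    - {"offset":[0.2,-0.4,2.8],"delta_rot":[0,0.2,-0.2],"jaw":8.7}
    - {"offset":[0.2,-0.4,3.2],"delta_rot":[0,0.2,-0.2],"jaw":8.7}
    - {"offset":[0.2,-0.4,3.4],"delta_rot":[0,0.2,-0.2],"jaw":8.7}

```text
time: 3.63
position: [0.5961, 0.2308, 0.179]
tool_rot: [0.995, 0.102, 0.0, -0.0]
ft_force: [-0.2, -0.7, 0.3]
grip_width: 0.0869
```

```bash
python3 go.py .5953 .230 .151 11.7;  python3 - <<'E'
from h import *
import cv2
for n in("side","top"):
    im=camera(n); cv2.imwrite(f"pics/{n}3.png",im[:,:,::-1])
s=cv2.imread("pics/side3.png");t=cv2.imread("pics/top3.png")
cv2.imwrite("pics/s3z.png",np.hstack([cv2.resize(s[110:210,260:360],None,fx=4,fy=4,interpolation=cv2.INTER_CUBIC),cv2.resize(t[150:250,220:320],None,fx=4,fy=4,interpolation=cv2.INTER_CUBIC)]))
E
python3 go.py .5953 .230 .151 11.7
```

```text
t 3.6333 pos [0.596 0.231 0.179] q [ 0.195  0.595  1.438 -0.     1.108 -0.008] F [-0.198 -0.731  0.267] w 0.08689471099468891
offset [-0.102  0.066  2.796] rot [ 0.001 -0.048 -0.047]
t 3.7333 pos [0.597 0.231 0.18 ] q [ 0.195  0.594  1.437  0.     1.108 -0.008] F [ 0.303 -0.184 -0.415] w 0.08688588561869537
offset [-0.151  0.073  2.87 ] rot [-0.    -0.114 -0.044]
```

View pics/s3z.png

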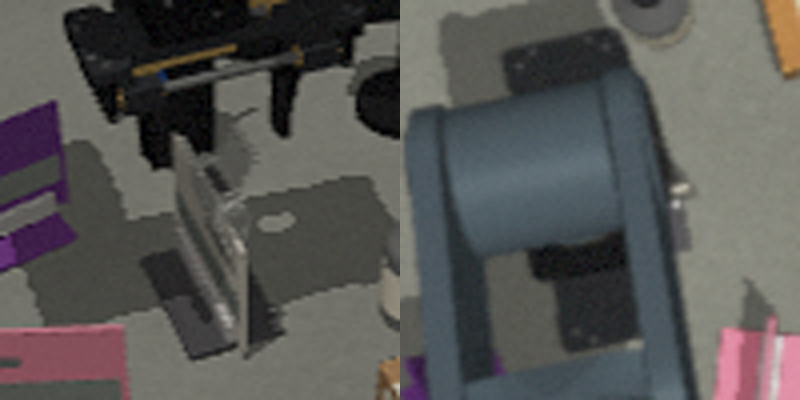

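Emit:
drive_tool:
  plan:
    - {"offset":[-0.1,0.07,0.2],"delta_rot":[0,0,0],"jaw":8.7}
    - {"offset":[-0.12,0.07,0.6],"delta_rot":[0,0,0],"jaw":8.7}
    - {"offset":[-0.12,0.07,1.1],"delta_rot":[0,0,0],"jaw":8.7}
    - {"offset":[-0.12,0.07,1.6],"delta_rot":[0,0,0],"jaw":8.7}
    - {"offset":[-0.12,0.07,2.1],"delta_rot":[0,0,0],"jaw":8.7}
    - {"offset":[-0.12,0.07,2.5],"delta_rot":[0,0,0],"jaw":8.5}
    - {"offset":[-0.12,0.07,2.8],"delta_rot":[0,0,0],"jaw":7.5}
    - {"offset":[-0.12,0.07,2.85],"delta_rot":[0,0,0],"jaw":6.5}

```text
time: 4.4
position: [0.5956, 0.2301, 0.1511]
tool_rot: [0.995, 0.102, 0.001, -0.0]
ft_force: [-0.2, -0.3, 0.6]
grip_width: 0.0786
```

```bash
python3 go.py .5953 .230 .151 11.7;  python3 - <<'E'
from h import *
import cv2
for n in("side",):
    im=camera(n); cv2.imwrite(f"pics/{n}4.png",im[:,:,::-1])
s=cv2.imread("pics/side4.png")
cv2.imwrite("pics/s4z.png",cv2.resize(s[110:210,270:350],None,fx=6,fy=6,interpolation=cv2.INTER_CUBIC))
E
python3 go.py .5953 .230 .151 11.7
```

```text
t 4.4 pos [0.596 0.23  0.151] q [ 0.194  0.627  1.464  0.     1.048 -0.01 ] F [-0.233 -0.259  0.62 ] w 0.07861240805993396
offset [-0.027  0.004  0.013] rot [-0.001 -0.116 -0.043]
t 4.45 pos [0.596 0.23  0.151] q [ 0.194  0.627  1.464  0.     1.049 -0.01 ] F [ 0.043 -0.641 -0.442] w 0.07472646046524425
offset [-0.045  0.004  0.041] rot [ 0.001 -0.141 -0.043]
```

View pics/s4z.png

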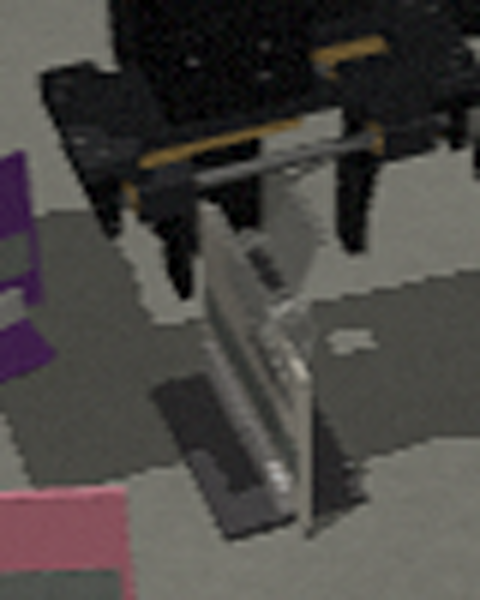

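Both fingers straddle the handles: in the crop the left tip is at (185,290), the right tip at (350,245), and the handles sit between them. I'll close to about 4 cm, then squeeze.

Emit:
drive_tool:
  plan:
    - {"offset":[0,0,0],"delta_rot":[0,0,0],"jaw":6}
    - {"offset":[0,0,0],"delta_rot":[0,0,0],"jaw":5.5}
    - {"offset":[0,0,0],"delta_rot":[0,0,0],"jaw":5}
    - {"offset":[0,0,0],"delta_rot":[0,0,0],"jaw":4.6}
    - {"offset":[0,0,0],"delta_rot":[0,0,0],"jaw":4.4}
    - {"offset":[0,0,0],"delta_rot":[0,0,0],"jaw":4.2}
    - {"offset":[0,0,0],"delta_rot":[0,0,0],"jaw":4}
    - {"offset":[0,0,0],"delta_rot":[0,0,0],"jaw":3.8}
  squeeze: 20

```text
time: 5.12
position: [0.5959, 0.2302, 0.1519]
tool_rot: [0.995, 0.102, 0.002, -0.0]
ft_force: [0.8, -0.2, -0.5]
grip_width: 0.04
```

Emit:
drive_tool:
  plan:
    - {"offset":[0,0,0],"delta_rot":[0,0,0],"jaw":3.5}
    - {"offset":[0,0,0],"delta_rot":[0,0,0],"jaw":3.2}
    - {"offset":[0,0,0],"delta_rot":[0,0,0],"jaw":3}
    - {"offset":[0,0,0],"delta_rot":[0,0,0],"jaw":2.8}
    - {"offset":[0,0,0],"delta_rot":[0,0,0],"jaw":2.6}
    - {"offset":[0,0,0],"delta_rot":[0,0,0],"jaw":2.4}
    - {"offset":[0,0,0],"delta_rot":[0,0,0],"jaw":2.2}
    - {"offset":[0,0,0],"delta_rot":[0,0,0],"jaw":2}

```text
time: 5.78
position: [0.596, 0.2302, 0.1521]
tool_rot: [0.995, 0.102, 0.002, -0.0]
ft_force: [0.1, -0.6, -0.4]
grip_width: 0.0221
```

```bash
python3 go.py .5953 .230 .151 11.7;  python3 - <<'E'
from h import *
import cv2
for n in("side",):
    im=camera(n); cv2.imwrite(f"pics/{n}5.png",im[:,:,::-1])
s=cv2.imread("pics/side5.png")
cv2.imwrite("pics/s5z.png",cv2.resize(s[110:210,270:350],None,fx=6,fy=6,interpolation=cv2.INTER_CUBIC))
E
python3 go.py .5953 .230 .151 11.7
```

```text
t 5.7833 pos [0.596 0.23  0.152] q [ 0.194  0.626  1.463  0.     1.049 -0.01 ] F [ 0.087 -0.629 -0.422] w 0.022145093508365108
offset [-0.075  0.003  0.106] rot [-0.    -0.2   -0.045]
t 5.8333 pos [0.596 0.23  0.152] q [ 0.194  0.626  1.463  0.     1.049 -0.01 ] F [-0.528  0.3   -0.565] w 0.021296817818756423
offset [-0.075  0.004  0.107] rot [-0.001 -0.201 -0.045]
```

View pics/s5z.png

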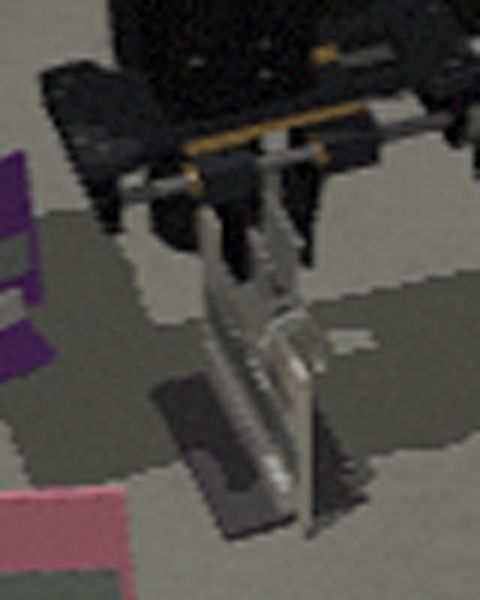

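The handles are pinched, with silver between the finger tips at crop (240,265) and (305,250). The opening is about 22 mm, so the clip is fully squeezed, and the card hasn't moved. Next is a slow lift.

Emit:
drive_tool:
  plan:
    - {"offset":[0,0,0],"delta_rot":[0,0,0],"jaw":1.8}
    - {"offset":[0,0,0],"delta_rot":[0,0,0],"jaw":1.8}
    - {"offset":[0,0,-0.3],"delta_rot":[0,0,0],"jaw":1.8}
    - {"offset":[0,0,-0.8],"delta_rot":[0,0,0],"jaw":1.8}
    - {"offset":[0,0,-1.4],"delta_rot":[0,0,0],"jaw":1.8}
    - {"offset":[0,0,-2.1],"delta_rot":[0,0,0],"jaw":1.8}
    - {"offset":[0,0,-2.8],"delta_rot":[0,0,0],"jaw":1.8}
    - {"offset":[0,0,-3.5],"delta_rot":[0,0,0],"jaw":1.8}

```text
time: 6.5
position: [0.5961, 0.2302, 0.1882]
tool_rot: [0.995, 0.102, 0.002, -0.0]
ft_force: [0.1, 0.3, -0.1]
grip_width: 0.021
```

Emit:
drive_tool:
  plan:
    - {"offset":[0,0,-0.7],"delta_rot":[0,0,0],"jaw":1.8}
    - {"offset":[0,0,-1.5],"delta_rot":[0,0,0],"jaw":1.8}
    - {"offset":[0,0,-2.3],"delta_rot":[0,0,0],"jaw":1.8}
    - {"offset":[0,0,-3.1],"delta_rot":[0,0,0],"jaw":1.8}
    - {"offset":[0,0,-3.9],"delta_rot":[0,0,0],"jaw":1.8}
    - {"offset":[0,0,-4.5],"delta_rot":[0,0,0],"jaw":1.8}
    - {"offset":[0,0,-5],"delta_rot":[0,0,0],"jaw":1.8}
    - {"offset":[0,0,-5],"delta_rot":[0,0,0],"jaw":1.8}

```text
time: 7.17
position: [0.5964, 0.2303, 0.2385]
tool_rot: [0.995, 0.102, 0.003, -0.0]
ft_force: [-0.2, 0.9, -1.5]
grip_width: 0.0209
```

```bash
python3 - <<'E'
from h import *
import cv2
for n in("side","top"):
    im=camera(n); cv2.imwrite(f"pics/{n}6.png",im[:,:,::-1])
s=cv2.imread("pics/side6.png")
cv2.imwrite("pics/s6z.png",cv2.resize(s[80:210,260:360],None,fx=5,fy=4.6,interpolation=cv2.INTER_CUBIC))
E
python3 go.py .4926 -.1955 .24 12.8
```

```text
t 7.2667 pos [0.596 0.23  0.237] q [ 0.194  0.53   1.384  0.     1.225 -0.01 ] F [ 0.25  -1.248 -1.196] w 0.020808231107338246
offset [-18.693  39.602  -0.353] rot [ 0.004 -0.202 -1.142]
```

View pics/s6z.png

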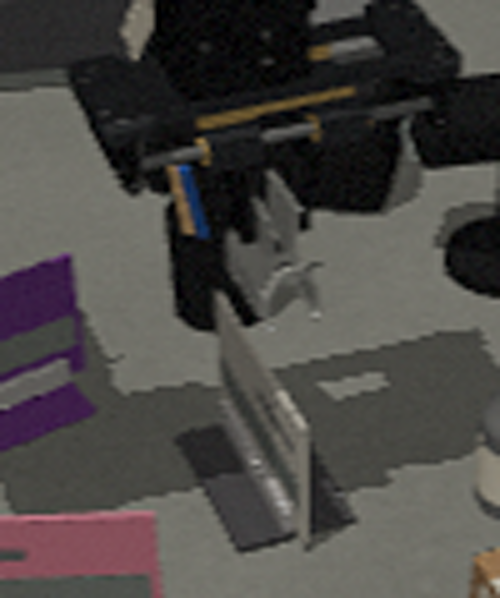

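The clip is off the card and held open. Its near lip ends are at crop (248,323) and (317,315), and the small card is still standing in place. Now I'll measure how high the clip sits in the fingers.

```bash
python3 - <<'E'
from h import *
for p in((309.6,150.2),(323.4,148.5)):
    o,d=ray("side",p)
    for y in(.196,.1987,.202): 
        X=o+d*(y-o[1])/d[1]; print(p,X.round(4))
o,d=ray("side",(260+290/5,80+262/4.6)); X=o+d*(.1987-o[1])/d[1]; print("barrel",X)
print(proj("side",[.588,.1957,.182]),proj("side",[.617,.2017,.182]))
E
```

```text
(309.6, 150.2) [0.5787 0.196  0.1929]
(309.6, 150.2) [0.579  0.1987 0.1906]
(309.6, 150.2) [0.5794 0.202  0.1878]
(323.4, 148.5) [0.6173 0.196  0.1934]
(323.4, 148.5) [0.6177 0.1987 0.1912]
(323.4, 148.5) [0.6183 0.202  0.1884]
barrel [0.60310008 0.1987     0.23336823]
[313.04638193 152.91191353] [322.97255211 150.38295453]
```

Emit:
drive_tool:
  plan:
    - {"offset":[-0.5,1,-0.3],"delta_rot":[0,0,-0.1],"jaw":1.8}
    - {"offset":[-1.5,3.2,-0.6],"delta_rot":[0,-0.1,-0.2],"jaw":1.8}
    - {"offset":[-2.8,6,-0.8],"delta_rot":[0,-0.2,-0.3],"jaw":1.8}
    - {"offset":[-4.2,9,-1],"delta_rot":[0,-0.2,-0.4],"jaw":1.8}
    - {"offset":[-5.6,12,-1],"delta_rot":[0,-0.2,-0.6],"jaw":1.8}
    - {"offset":[-7,15,-1],"delta_rot":[0,-0.2,-0.8],"jaw":1.8}
    - {"offset":[-8.5,18,-1],"delta_rot":[0,-0.2,-1],"jaw":1.8}
    - {"offset":[-9.9,21,-1],"delta_rot":[0,-0.2,-1.1],"jaw":1.8}

```text
time: 7.93
position: [0.5396, 0.0025, 0.2464]
tool_rot: [0.994, 0.111, -0.001, 0.0]
ft_force: [0.3, -0.3, -0.6]
grip_width: 0.0212
```

```bash
python3 go.py .4928 -.1957 .245 12.9
```

```text
t 7.9333 pos [0.54  0.003 0.246] q [-0.202  0.384  1.618 -0.001  1.141 -0.425] F [ 0.294 -0.275 -0.569] w 0.021183834009872025
offset [-8.951 18.297  0.155] rot [-0.004  0.078 -0.124]
```

Emit:
drive_tool:
  plan:
    - {"offset":[-1.4,2.9,0],"delta_rot":[0,0,0],"jaw":1.8}
    - {"offset":[-2.8,5.8,0],"delta_rot":[0,0,0],"jaw":1.8}
    - {"offset":[-4.2,8.6,0],"delta_rot":[0,0,0],"jaw":1.8}
    - {"offset":[-5.6,11.4,0],"delta_rot":[0,0,-0.1],"jaw":1.8}
    - {"offset":[-6.8,14,0],"delta_rot":[0,0,-0.1],"jaw":1.8}
    - {"offset":[-7.9,16.2,0],"delta_rot":[0,0,-0.1],"jaw":1.8}
    - {"offset":[-8.6,17.6,0],"delta_rot":[0,0,-0.1],"jaw":1.8}
    - {"offset":[-8.95,18.3,0],"delta_rot":[0,0,-0.1],"jaw":1.8}

```text
time: 8.6
position: [0.493, -0.1963, 0.2465]
tool_rot: [0.994, 0.111, -0.0, 0.0]
ft_force: [0.6, 0.1, -0.1]
grip_width: 0.0216
```

Emit:
drive_tool:
  plan:
    - {"offset":[0,0,0],"delta_rot":[0,0,0],"jaw":1.8}
    - {"offset":[0,0,0],"delta_rot":[0,0,0],"jaw":1.8}
    - {"offset":[0,0,0],"delta_rot":[0,0,0],"jaw":1.8}
    - {"offset":[0,0,0],"delta_rot":[0,0,0],"jaw":1.8}
    - {"offset":[0,0,0],"delta_rot":[0,0,0],"jaw":1.8}
    - {"offset":[0,0,0],"delta_rot":[0,0,0],"jaw":1.8}
    - {"offset":[0,0,0],"delta_rot":[0,0,0],"jaw":1.8}
    - {"offset":[0,0,0],"delta_rot":[0,0,0],"jaw":1.8}

```text
time: 9.27
position: [0.4944, -0.1934, 0.2467]
tool_rot: [0.994, 0.112, 0.0, 0.0]
ft_force: [0.2, -0.0, -0.4]
grip_width: 0.0215
```

```bash
python3 go.py .4928 -.1957 .245 12.9; python3 - <<'E'
from h import *
import cv2
for n in("side","top"):
    im=camera(n); cv2.imwrite(f"pics/{n}7.png",im[:,:,::-1])
s=cv2.imread("pics/side7.png");t=cv2.imread("pics/top7.png")
cv2.imwrite("pics/s7z.png",cv2.resize(s[210:360,230:350],None,fx=4,fy=4,interpolation=cv2.INTER_CUBIC))
cv2.imwrite("pics/t7z.png",cv2.resize(t[180:280,350:490],None,fx=4,fy=4,interpolation=cv2.INTER_CUBIC))
E
python3 go.py .4928 -.1957 .245 12.9
```

```text
t 9.2667 pos [ 0.494 -0.193  0.247] q [-0.584  0.371  1.639 -0.     1.131 -0.809] F [ 0.174 -0.001 -0.376] w 0.02150731577380591
offset [-0.207  0.187  0.175] rot [ 0.003 -0.002 -0.001]
t 9.3667 pos [ 0.494 -0.194  0.247] q [-0.584  0.371  1.639 -0.     1.131 -0.809] F [-0.398 -0.312 -0.766] w 0.021085644554251423
offset [-0.198  0.17   0.171] rot [ 0.002 -0.    -0.024]
```

View pics/s7z.png

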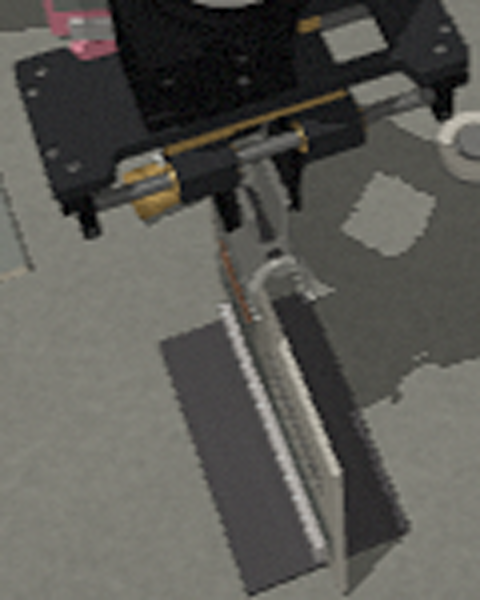

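View pics/t7z.png

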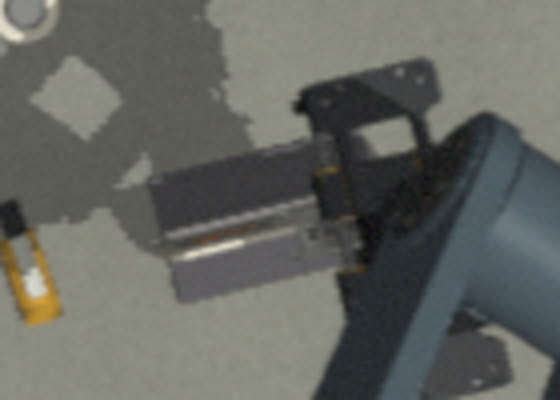

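In the side view the clip hangs open over the large card's edge, with its near lip ends at crop (258,318) and (330,293). The top view shows the clip at the card's centre line. I'll check the lateral centring and the height.

```bash
python3 - <<'E'
from h import *
n=np.array([np.cos(np.radians(12.9)),np.sin(np.radians(12.9)),0])
for p in((230+258/4,210+318/4),(230+330/4,210+293/4)):
    o,d=ray("side",p)
    for y in(-.228,-.2247,-.2215):
        X=o+d*(y-o[1])/d[1]; print(np.round(p,1),X.round(4),"offset from card plane",((X-[.4928,-.1957,0])@n).round(4))
E
```

```text
[294.5 289.5] [ 0.4882 -0.228   0.1944] offset from card plane -0.0117
[294.5 289.5] [ 0.4883 -0.2247  0.1887] offset from card plane -0.0109
[294.5 289.5] [ 0.4883 -0.2215  0.1832] offset from card plane -0.0101
[312.5 283.2] [ 0.525  -0.228   0.2085] offset from card plane 0.0242
[312.5 283.2] [ 0.5254 -0.2247  0.2029] offset from card plane 0.0253
[312.5 283.2] [ 0.5257 -0.2215  0.1975] offset from card plane 0.0263
```

```bash
python3 - <<'E'
import cv2,numpy as np
s=cv2.imread("pics/side7.png")
z=cv2.resize(s[240:310,270:330],None,fx=10,fy=8.5,interpolation=cv2.INTER_NEAREST)
cv2.imwrite("pics/s7zz.png",np.clip(z*1.5,0,255).astype(np.uint8))
E
```

```text
(no output)
```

View pics/s7zz.png

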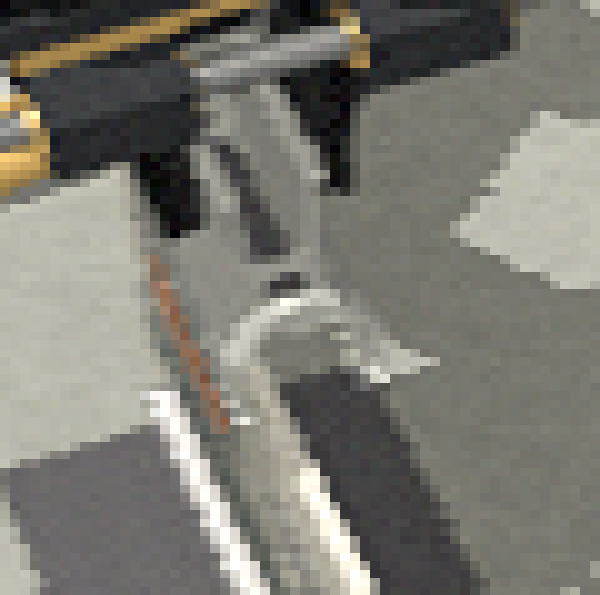

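```bash
python3 - <<'E'
from h import *
n=np.array([np.cos(np.radians(12.9)),np.sin(np.radians(12.9)),0])
for p,y in(((294,288.8),-.2277),((307.5,284.5),-.2217)):
    o,d=ray("side",p)
    X=o+d*(y-o[1])/d[1]; print(np.round(p,1),X.round(4),"offset from card plane",((X-[.4928,-.1957,0])@n).round(4),"from tcp plane",((X-[.4942,-.1935,0])@n).round(4))
E
```

```text
[294.  288.8] [ 0.4874 -0.2277  0.1969] offset from card plane -0.0124 from tcp plane -0.0143
[307.5 284.5] [ 0.5155 -0.2217  0.1958] offset from card plane 0.0163 from tcp plane 0.0144
```

The lips sit symmetrically at ±14.4 mm about the tool plane, about 50 mm below the TCP. I'll centre first, then lower in stages.

Emit:
drive_tool:
  plan:
    - {"offset":[-0.1,0.1,0],"delta_rot":[0,0,0],"jaw":1.8}
    - {"offset":[-0.2,0.17,0],"delta_rot":[0,0,0],"jaw":1.8}
    - {"offset":[-0.2,0.17,0.4],"delta_rot":[0,0,0],"jaw":1.8}
    - {"offset":[-0.2,0.17,0.9],"delta_rot":[0,0,0],"jaw":1.8}
    - {"offset":[-0.2,0.17,1.5],"delta_rot":[0,0,0],"jaw":1.8}
    - {"offset":[-0.2,0.17,2],"delta_rot":[0,0,0],"jaw":1.8}
    - {"offset":[-0.2,0.17,2.2],"delta_rot":[0,0,0],"jaw":1.8}
    - {"offset":[-0.2,0.17,2.2],"delta_rot":[0,0,0],"jaw":1.8}

```text
time: 10.03
position: [0.4922, -0.1955, 0.2237]
tool_rot: [0.994, 0.112, -0.001, -0.001]
ft_force: [0.6, 0.1, -0.6]
grip_width: 0.021
```

```bash
python3 go.py .4928 -.1957 .191 12.9; python3 - <<'E'
from h import *
import cv2
im=camera("side"); cv2.imwrite("pics/side8.png",im[:,:,::-1])
s=im[240:330,265:335,::-1]
z=cv2.resize(s,None,fx=8,fy=6.5,interpolation=cv2.INTER_CUBIC)
cv2.imwrite("pics/s8z.png",np.clip(z*1.4,0,255).astype(np.uint8))
E
python3 go.py .4928 -.1957 .191 12.9
```

```text
t 10.0333 pos [ 0.492 -0.196  0.224] q [-0.589  0.399  1.668 -0.     1.077 -0.814] F [ 0.595  0.053 -0.593] w 0.020987695727728274
offset [0.06  0.034 3.268] rot [-0.088  0.083 -0.044]
t 10.0833 pos [ 0.492 -0.196  0.224] q [-0.589  0.398  1.668 -0.     1.077 -0.814] F [ 0.543 -0.197 -0.628] w 0.020820188465697373
offset [0.034 0.005 3.318] rot [-0.044  0.044 -0.043]
```

View pics/s8z.png

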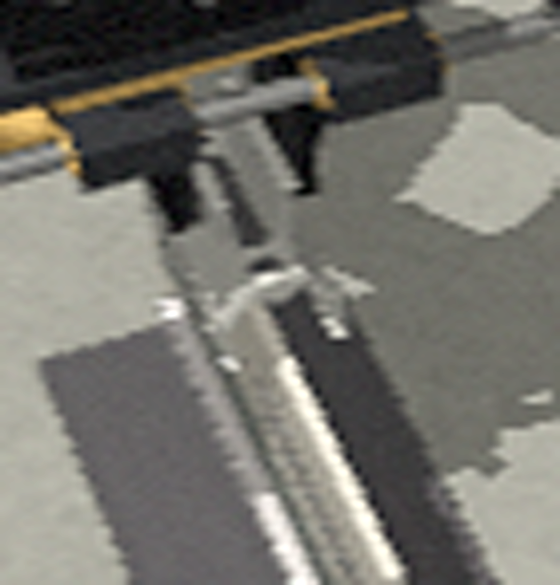

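The lip tips at crop (230,365) and (335,330) straddle the card's light edge at about (285,350). I'll continue down slowly.

Emit:
drive_tool:
  plan:
    - {"offset":[0.03,0,0.3],"delta_rot":[0,0,0],"jaw":1.8}
    - {"offset":[0.03,0,0.6],"delta_rot":[0,0,0],"jaw":1.8}
    - {"offset":[0.03,0,0.9],"delta_rot":[0,0,0],"jaw":1.8}
    - {"offset":[0.03,0,1.2],"delta_rot":[0,0,0],"jaw":1.8}
    - {"offset":[0.03,0,1.5],"delta_rot":[0,0,0],"jaw":1.8}
    - {"offset":[0.03,0,1.7],"delta_rot":[0,0,0],"jaw":1.8}
    - {"offset":[0.03,0,1.8],"delta_rot":[0,0,0],"jaw":1.8}
    - {"offset":[0.03,0,1.8],"delta_rot":[0,0,0],"jaw":1.8}

```text
time: 10.75
position: [0.4929, -0.1957, 0.2064]
tool_rot: [0.994, 0.112, -0.0, -0.0]
ft_force: [0.1, -1.0, 0.3]
grip_width: 0.0212
```

```bash
python3 go.py .4928 -.1957 .191 12.9; python3 - <<'E'
from h import *
import cv2
im=camera("side"); cv2.imwrite("pics/side9.png",im[:,:,::-1])
s=im[240:330,265:335,::-1]
z=cv2.resize(s,None,fx=8,fy=6.5,interpolation=cv2.INTER_CUBIC)
cv2.imwrite("pics/s9z.png",np.clip(z*1.4,0,255).astype(np.uint8))
E
python3 go.py .4928 -.1957 .191 12.9
```

```text
t 10.75 pos [ 0.493 -0.196  0.206] q [-0.589  0.422  1.687 -0.     1.033 -0.813] F [ 0.092 -1.03   0.32 ] w 0.02123103718090313
offset [-0.004 -0.003  1.54 ] rot [-0.022  0.023 -0.044]
t 10.8 pos [ 0.493 -0.196  0.207] q [-0.589  0.422  1.687 -0.     1.033 -0.813] F [0.015 0.168 0.183] w 0.021084065424169393
offset [-0.013 -0.014  1.559] rot [-0.008  0.01  -0.044]
```

View pics/s9z.png

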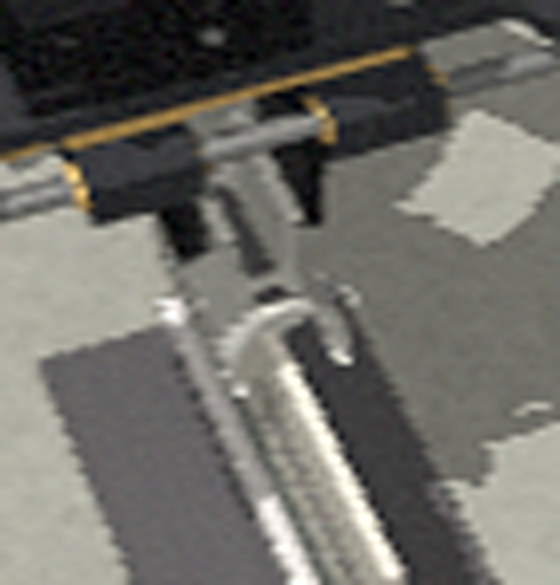

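The lips are now around the edge level at crop (240,388) and (345,358), with the card edge between them at about (290,350). I'll lower the last 15 mm.

Emit:
drive_tool:
  plan:
    - {"offset":[0,0,0.2],"delta_rot":[0,0,0],"jaw":1.8}
    - {"offset":[0,0,0.5],"delta_rot":[0,0,0],"jaw":1.8}
    - {"offset":[0,0,0.8],"delta_rot":[0,0,0],"jaw":1.8}
    - {"offset":[0,0,1.1],"delta_rot":[0,0,0],"jaw":1.8}
    - {"offset":[0,0,1.4],"delta_rot":[0,0,0],"jaw":1.8}
    - {"offset":[0,0,1.6],"delta_rot":[0,0,0],"jaw":1.8}
    - {"offset":[0,0,1.6],"delta_rot":[0,0,0],"jaw":1.8}
    - {"offset":[0,0,1.6],"delta_rot":[0,0,0],"jaw":1.8}

```text
time: 11.47
position: [0.4929, -0.1958, 0.1905]
tool_rot: [0.994, 0.112, -0.0, -0.0]
ft_force: [0.8, 0.0, -0.4]
grip_width: 0.0211
```

```bash
python3 go.py .4928 -.1957 .191 12.9; python3 - <<'E'
from h import *
import cv2
im=camera("side"); cv2.imwrite("pics/side10.png",im[:,:,::-1])
s=im[240:330,265:335,::-1]
z=cv2.resize(s,None,fx=8,fy=6.5,interpolation=cv2.INTER_CUBIC)
cv2.imwrite("pics/s10z.png",np.clip(z*1.4,0,255).astype(np.uint8))
im=camera("top"); cv2.imwrite("pics/top10.png",im[:,:,::-1])
cv2.imwrite("pics/t10z.png",cv2.resize(im[180:280,220:490,::-1],None,fx=2.9,fy=2.9,interpolation=cv2.INTER_CUBIC))
E
python3 go.py .4928 -.1957 .191 12.9
```

```text
t 11.4667 pos [ 0.493 -0.196  0.191] q [-0.589  0.444  1.703 -0.     0.995 -0.813] F [ 0.75   0.025 -0.398] w 0.021115822852674444
offset [-0.009 -0.011 -0.05 ] rot [-0.016  0.018 -0.045]
t 11.5667 pos [ 0.493 -0.196  0.191] q [-0.589  0.444  1.703 -0.     0.995 -0.813] F [ 0.007 -0.477 -0.473] w 0.021314679783143945
offset [-0.026 -0.026 -0.02 ] rot [ 0.014 -0.01  -0.042]
```

View pics/s10z.png

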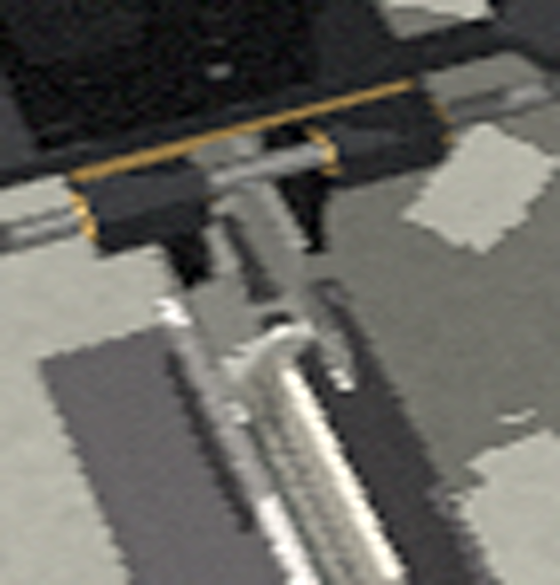

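View pics/t10z.png

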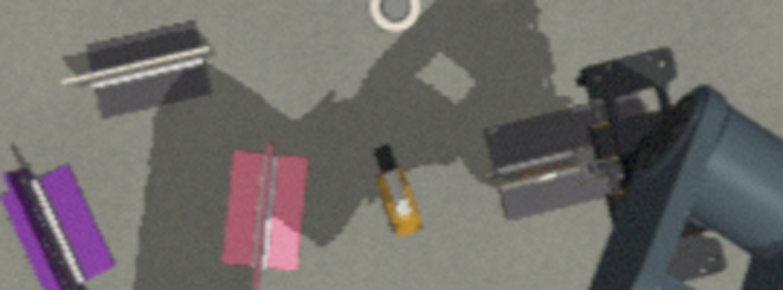

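```bash
python3 - <<'E'
from h import *
import cv2
n=np.array([np.cos(np.radians(12.9)),np.sin(np.radians(12.9)),0])
for p,y in(((294.75,303.5),-.23),((308.5,299.2),-.224)):
    o,d=ray("side",p); X=o+d*(y-o[1])/d[1]; print(X.round(4),"from card plane",((X-[.4928,-.1957,0])@n).round(4))
# card edge shift before/after: side + small card in top
a=cv2.imread("pics/side0.png",0);b=cv2.imread("pics/side10.png",0)
for nm,A,B,(x0,y0,x1,y1) in(("large",a,b,(300,300,335,360)),("small",cv2.imread("pics/top0.png",0),cv2.imread("pics/top10.png",0),(238,200,262,222))):
    r=cv2.matchTemplate(B[y0-6:y1+6,x0-6:x1+6],A[y0:y1,x0:x1],cv2.TM_CCOEFF_NORMED); _,m,_,l=cv2.minMaxLoc(r); print(nm,"shift px",l[0]-6,l[1]-6,round(m,3))
E
```

```text
[ 0.4855 -0.23    0.141 ] from card plane -0.0148
[ 0.5154 -0.224   0.1396] from card plane 0.0157
large shift px 0 0 0.938
small shift px 0 0 0.998
```

The lips are about 18 mm below the edge and at −15/+16 mm across the card, and both cards show 0 px of shift. Handing in.

```bash
python3 - <<'E'
from rig import *
print(hand_in()); o=get_obs(); print(o["time"],o["position"],o["grip_width"],o["ft_force"])
E
```

```text
the job is handed in; nothing more can be done
None
the job is handed in; nothing more can be done
```

I squeezed the clip open on the small card, lifted it straight off and carried it across. It is now held wide open astride the middle of the large card's top edge. I handed the job in at about 11.6 s; `hand_in()` gives no verdict.

My last checks before handing in:
- **Clip position:** both lips are about 17–18 mm below the edge, at about −15 mm and +16 mm from the card's mid-plane. The picks are good to about 2 mm. The tool is within 1 mm of the target centre and 0.1° of square to my measured card angle.
- **Grip:** the fingers are holding a steady 21 mm opening. The notes say 23 mm when fully squeezed, so the reading is 2 mm under; I took it as fully open.
- **Contact:** wrist force stayed at the 1 N noise level, so I saw no sign of pressing on the large card.
- **Cards:** neither card had visibly moved (0 px shift in the images).

One check disagreed on the way: before lowering, my first reading of the lips put them about 7 mm off-centre. A closer look showed I had most likely taken a lit patch of counter for the back lip. The corrected reading matched the tool's centre and the final measurement.

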